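# Close up the jeweller's bench chest

## Robot

A 6-joint arm with a two-finger parallel gripper is mounted at the origin on the work surface. World frame = base frame: x ahead of the robot, y to its left, z up, the work surface at z = 0. Lengths are in m, angles in rad, forces in N, time in s.
With the tool pointing down it reaches from about 0.275 to 0.875 m from the base axis. Payload 12.5 kg.
Tool frame: the origin (TCP) lies at the very end of the fingers, on their centre line; the grasp point (between the pads) lies 19 mm behind it; z points along the fingers, y is the line along which they close (so a half turn about z gives the same grasp; the last joint's range is limited). The gripper opens to 85 mm and grips with 20 to 120 N. Pads are 22 mm wide; open, the fingers measure 114 mm over their backs; the gripper's body (76 mm by 85 mm) begins 54 mm behind the grasp point. The pads swing forward as they close: fully open they stand 13 mm farther back than shut.
Start: joints at [-1.221, 0.351, 1.652, -0, 1.139, -0.085], TCP at [0.232, -0.499, 0.231] pointing down, gripper open.
Joint ranges: [-2.75, 2.75], [-0.79, 2.1], [0.01, 2.65], [-1.57, 4.71], [0.07, 3.14], [-2.87, 2.87]. Speed limits (rad/s): [2.22, 2.22, 2.79, 3.14, 3.14, 3.14].

## Interface

Orientations are given as a 3x3 rotation matrix whose columns are the frame's x, y, z axes.
In Python, from bench import manip gives the robot as it stands. Calls block until the motion is done:
- manip.move_ptp(position, orientation): joint-space move of the TCP to a pose.
- manip.move_l(position, attitude=None, max_speed=0.15): straight line of the TCP; attitude=None keeps the orientation; max_speed is the mean speed in m/s.
- manip.move_j(angles): joint-space move.
- manip.set_gripper(opening, effort=None): opening from 0.0 (shut) to 1.0 (fully open); effort is the grip in N (None keeps the last); returns when the fingers have stopped.
- manip.dwell(seconds).
- manip.inverse_kinematics(position, orientation): joint angles nearest the present ones, or None.
- manip.grab_frame(name): name is "scene" or "top" or "wrist"; returns (picture, depth): 400x640x3 uint8, red, green, blue; 400x640 float32, m along the optical axis (not along the pixel's ray), 0 where there is no reading.
- manip.get_calibration(name): a dict with "camera_matrix" (3x3 intrinsics, pixels), "R" (3x3) and "t" (3): a world point X has camera coordinates R X + t. Camera axes: x right, y down, z forward; pixel columns grow to the right and rows downward; lengths in m; the calibration is good to about 2 mm. A picture is of the moment at which its call begins: read the wrist's pose just before it. get_calibration takes no time and is no camera call; for the wrist camera it gives the pose at the moment of the call.
A pose or a line that the arm cannot do raises manip.Unreachable and nothing moves.
- manip.sign_off(): hands the job in; it is judged then, once.
Trained networks look in the newest picture that a camera, given by its name, has taken for a name from the list of things; names that differ only in an ending like _2 or _b are one class to them, and where a whole thing is asked for, a point or a joint stands for the part that bears it (a point fixed in the world has none). Each returns a list of dicts, best first, with "confidence" (0 to 1); they miss things now and then, are a little off and sometimes report something else, mostly with a low value. They report only what shows in the picture. A call takes as long as a camera call.
- manip.look_for(camera, name): "at" ([x, y, z] in m, in world coordinates, good to about 4 mm: the middle of the surface that is visible of it).
Readings, each from a call of its own:
- manip.current_time(): time.
- manip.current_qpos(): joint angles.
- manip.current_joint_vel(): joint speeds.
- manip.current_joint_torque(): joint torques, N m.
- manip.current_ee_pos(): TCP position.
- manip.current_tcp_rot(): TCP orientation.
- manip.current_force(): force on the tool from outside, world axes, zero at the start.
- manip.current_ft_torque(): the same for the moment, N m.
- manip.current_grip_width(): opening from 0.0 (shut) to 1.0 (fully open).
- manip.current_grip_force(): force on a finger pad.
Only numpy, scipy, OpenCV 4.12 (cv2) and the standard library are available. Lean on these libraries where they do the work, as an engineer would, in place of code of your own. Each camera call takes 0.05 s, during which the arm holds its last target. There are 200 camera calls.

## Task

The little green chest on the jeweller's bench is loaded: close it up. Push its open drawer fully home, past its catch so that it seats flush, and swing the lid all the way down onto the chest without slamming it, in either order. Leave the jar, bowl, hammer and ruler around it standing and lying where they are.

Things in the scene. Friction and masses are not known exactly. Their poses are not given: they have to be found in the camera images.
- chest: Green chest fixed to the bench, 180 mm deep (x), 240 mm wide (y), 105 mm high without the lid. Origin: centre of its underside; -x is its front (drawer side), z up. Its lower part holds one drawer (9 to 66 mm above the bench); above that is a shallow open tray, rim at 105 mm, walls 8 mm.
- chest_drawer (a joint): The drawer's slide, m: 0 fully home with the white front flush with the chest's front, positive as it comes out to the chest's -x (up to 0.11). A sprung catch resists over the last 15 mm with about 8 N; pushed to within 5 mm of home it snaps home, short of that it springs out again. Elsewhere it slides with 1 to 2 N.
- drawer_knob (a point): Centre of the outer end face of the drawer's round brass knob, 24 mm in diameter, standing 22 mm out of the white drawer front (218 mm wide, 55 mm high), 40 mm above the bench. Its x axis points into the chest (the pushing direction), z up.
- chest_lid (a joint): The lid's hinge, rad: 0 shut flat on the chest, growing as its front edge rises (1.57 upright). The hinge is stiff: the lid stays where it is left, and about 1 to 3 N at the front edge moves it down.
- lid_hinge (a point): Middle of the lid's hinge line, at the top of the chest's back wall (105 mm above the bench), on the lid's underside. It turns with the lid: its -x axis runs along the lid to the front edge, y along the hinge, z is the lid's outward (upper) normal.
- lid_edge (a point): Middle of the lid's front edge on its outer (upper) face, 180 mm from the hinge. The lid is a green board 180 x 240 x 8 mm; a brass finger tab, 60 mm wide and 6 mm thick, stands 13 mm out from this edge. Axes as lid_hinge.
- jar: Bystander: closed white jar with a blue band, 64 mm in diameter, 100 mm high, at one side of the chest. Origin: centre of its underside.
- bowl: Bystander: steel bowl, 110 mm across, 50 mm high, at the other side of the chest. Origin: centre of its underside.
- hammer: Bystander: small hammer, 200 mm long, lying in front of the chest towards one side. Origin: under its middle; x along it, handle to -x.
- ruler: Bystander: blue ruler 200 x 30 x 5 mm lying in front of the chest towards the other side. Origin: centre of its underside, x along it.

How it is judged:
At the end, for the whole second after the job is handed in: The drawer is home (within 3 mm of its stop, held by its catch), the lid lies shut (within 0.04 rad, about 7 mm at its front edge), both at rest, and each of jar, bowl, hammer and ruler is within 40 mm of where it began, jar and bowl upright (within 0.4 rad) (value of joint chest_drawer below 0.003 m and value of joint chest_lid below 0.04 rad and velocity of joint chest_drawer between -0.01 and 0.01 m/s and velocity of joint chest_lid between -0.03 and 0.03 rad/s and distance of each of jar, bowl, hammer, ruler from where it was at the start of the episode below 0.04 m and angle between each of jar, bowl's own z axis and vertical below 0.4 rad); the robot touches nothing.
It fails at once if the lid is slammed (closing faster than 3 rad/s, about 0.5 m/s at its edge) (velocity of joint chest_lid below -3 rad/s).
It fails at once if a bystander is shoved more than 40 mm, or the jar or bowl is tipped over (distance of any of jar, bowl, hammer, ruler from where it was at the start of the episode above 0.04 m or angle between any of jar, bowl's own z axis and vertical above 0.6 rad).
It also fails if it takes over 48 s, if anything falls off the work surface, if the arm or the gripper's body presses on something with over 40 N, if the wrist force passes 120 N, or if a joint passes its speed limit or range.

## Working session

There is one attempt and no reset: what is moved stays moved. The work goes in short steps, each a Python script; the robot and the scene stay as the last script left them, time stands still between calls to the robot, and variables do not carry over. Pictures are saved under pics/ and viewed, at most 10 in all, crops included, and the job is handed in when it is done.

```bash
mkdir -p pics; python3 - <<'E'
from bench import manip
import cv2,numpy as np
for c in ("scene","top"):
    p,d=manip.grab_frame(c); cv2.imwrite(f"pics/{c}0.png",p[:,:,::-1]); np.save(f"pics/{c}0.npy",d)
    for n in ("chest","chest_drawer","drawer_knob","lid_hinge","lid_edge","jar","bowl","hammer","ruler"):
        r=manip.look_for(c,n)
        print(c,n,[(np.round(q["at"],3).tolist(),round(q["confidence"],2)) for q in r[:2]])
print(manip.current_time())
E
```

```text
scene chest [([0.669, -0.024, 0.102], 0.83)]
scene chest_drawer [([0.531, -0.006, 0.06], 0.56)]
scene drawer_knob [([0.695, -0.065, 0.199], 0.71), ([0.529, -0.013, 0.058], 0.58)]
scene lid_hinge [([0.696, -0.06, 0.203], 0.57)]
scene lid_edge [([0.695, -0.063, 0.198], 0.65)]
scene jar [([0.62, -0.283, 0.103], 0.5)]
scene bowl [([0.734, 0.115, 0.021], 0.79)]
scene hammer [([0.7, -0.059, 0.203], 0.24)]
scene ruler [([0.547, 0.218, 0.008], 0.59)]
top chest [([0.63, -0.055, 0.077], 0.59)]
top chest_drawer [([0.537, -0.03, 0.032], 0.81)]
top drawer_knob [([0.537, -0.027, 0.036], 0.96), ([0.688, -0.074, 0.22], 0.74)]
top lid_hinge [([0.685, -0.071, 0.225], 0.69)]
top lid_edge [([0.686, -0.072, 0.216], 0.68)]
top jar [([0.597, -0.261, 0.101], 0.87)]
top bowl [([0.748, 0.122, 0.022], 0.91), ([0.596, -0.261, 0.101], 0.27)]
top hammer [([0.435, -0.21, 0.021], 0.67), ([0.632, -0.055, 0.076], 0.54)]
top ruler [([0.536, 0.216, 0.007], 0.74)]
1.0
```

View pics/scene0.png

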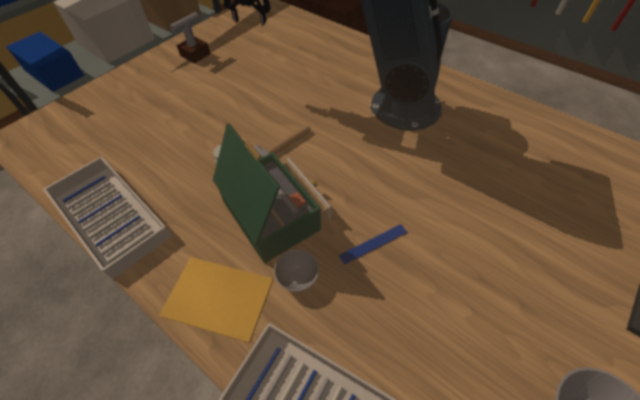

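View pics/top0.png

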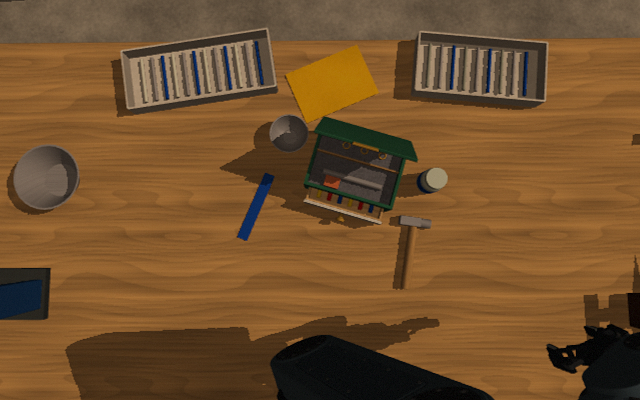

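The scene view shows the lid standing open near (245,190), with the drawer out on its right at (305,185). The top view shows the white drawer front from (305,200) to (382,221) with the knob at about (341,219). The chest rim spans (310,130)–(400,210), the jar is at (433,180), the hammer's head at (415,222), the bowl at (289,132) and the ruler at (256,207). Next I'll deproject these to get the chest pose.

```bash
cat > h.py <<'E'
import numpy as np,cv2
from bench import manip
def cloud(c,d):
    k=manip.get_calibration(c);K,R,t=[np.array(k[a]) for a in("camera_matrix","R","t")]
    v,u=np.mgrid[:400,:640]
    X=np.stack([(u-K[0,2])/K[0,0]*d,(v-K[1,2])/K[1,1]*d,d],-1)
    return (X-t.ravel())@R
E
python3 - <<'E'
from h import *
d=np.load("pics/top0.npy");p=cv2.imread("pics/top0.png").astype(int)
W=cloud("top",d);B,G,R=p[...,0],p[...,1],p[...,2]
m=(G>R*1.3)&(G>B*1.15)&(d>0); m[:100]=0;m[240:]=0
P=W[m];print(len(P))
rim=P[(abs(P[:,2]-.105)<.006)]
r=cv2.minAreaRect(rim[:,:2].astype(np.float32));print("rim",len(rim),r,cv2.boxPoints(r).round(3).tolist())
lid=P[P[:,2]>.115];c=lid.mean(0);u,s,vt=np.linalg.svd(lid-c);print("lid",len(lid),c,vt.round(3),s)
print("lid z max",np.percentile(lid[:,2],[2,50,98,100]))
top=lid[lid[:,2]>np.percentile(lid[:,2],99.9)-.02];print("top pts",top.min(0),top.max(0))
print("tab", [W[144+dy,350+dx].round(3).tolist() for dy,dx in((0,0),(3,10),(6,20),(8,30))])
# drawer front top
w=(p.min(2)>130)&(W[...,2]>.045)&(W[...,2]<.08)&(d>0);w[:190]=0;w[:,:295]=0;w[:,395:]=0
Q=W[w];print("front",len(Q),cv2.fitLine(Q[:,:2].astype(np.float32),cv2.DIST_HUBER,0,.01,.01).ravel(),Q.min(0),Q.max(0))
r=cv2.minAreaRect(Q[:,:2].astype(np.float32));print(r)
k=cv2.resize(cv2.imread("pics/top0.png")[100:300,220:460],None,fx=3,fy=3,interpolation=2);cv2.imwrite("pics/crop.png",k[:600])
E
```

```text
2397
rim 552 ((0.6232109069824219, -0.05522097647190094), (0.23808692395687103, 0.137149840593338), 73.0705795288086) [[0.5230000019073486, -0.14900000393390656], [0.6539999842643738, -0.1889999955892563], [0.7229999899864197, 0.039000000804662704], [0.5920000076293945, 0.07900000363588333]]
lid 1710 [ 0.68814472 -0.0742209   0.20756261] [[-0.283 -0.959 -0.008]
 [-0.448  0.125  0.885]
 [ 0.848 -0.254  0.465]] [2.85928793 2.205169   0.05468617]
lid z max [0.11968721 0.21272749 0.26861003 0.27223469]
top pts [ 0.62038601 -0.17837967  0.25050916] [0.69959788 0.04871571 0.27223469]
tab [[0.701, -0.047, 0.079], [0.694, -0.074, 0.073], [0.685, -0.101, 0.077], [0.679, -0.127, 0.078]]
front 4 [ 0.2863854   0.9581145   0.51458406 -0.05277386] [ 0.50228739 -0.09336368  0.06360895] [ 0.52953207 -0.00261671  0.06772919]
((0.5161008834838867, -0.048047568649053574), (0.09474852681159973, 0.0003990214318037033), 73.28882598876953)
```

View pics/crop.png

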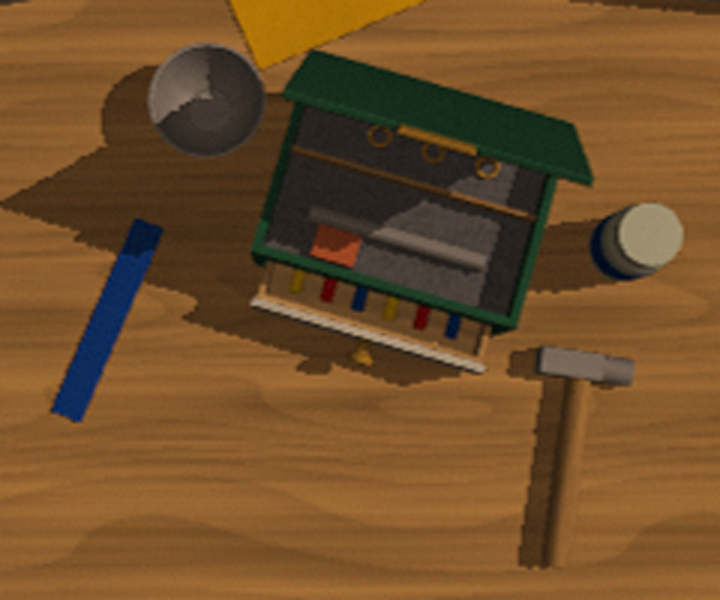

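The crop shows the lid tilted towards the front at roughly 60° (tab at crop (438,140)). The knob is at crop (362,356), which is full-frame (341,219), and the way to it is clear of the hammer and ruler. From the rim I get yaw ≈ -16.9° and front mid ≈ (0.558,-0.035), which puts the hinge mid at (0.730,-0.087); the lid-plane fit gives θ ≈ 1.09 rad. I'll check the knob against depth, then push the drawer with shut fingers tilted 45°.

```bash
cat >> h.py <<'E'
yaw=np.arctan2(-.2895,.957);c,s=np.cos(yaw),np.sin(yaw)
ex=np.array([c,s,0]);ey=np.array([-s,c,0]);ez=np.array([0,0,1.])
C=np.array([.5575,-.035,0])+.09*ex          # chest origin
def w(x,y,z): return C+x*ex+y*ey+z*ez
def tool(tilt,sg=1):                         # tilt from vertical, pointing to +x of the chest
    z=np.sin(tilt)*ex-np.cos(tilt)*ez;y=sg*ey
    return np.column_stack([np.cross(y,z),y,z])
E
python3 - <<'E'
from h import *
d=np.load("pics/top0.npy");W=cloud("top",d)
for v in range(213,223,2):
    print([( (W[v,u]-C)@np.array([ex,ey,ez]).T*1000).round().astype(int).tolist() for u in (337,340,343)])
T=np.pi/4
for sg in(1,-1):
    R=tool(T,sg)
    print(sg,[None if q is None else np.round(q,2).tolist() for q in (manip.inverse_kinematics(w(x,0,z),R) for x,z in((-.24,.2),(-.2,.034),(-.118,.034)))])
    print([None if q is None else np.round(q,2).tolist() for q in (manip.inverse_kinematics(w(x,0,z),tool(0,sg)) for x,z in((.05,.4),(.06,.27),(-.059,.113)))])
E
```

```text
[[-133, 9, 1], [-133, 3, 43], [-132, -4, 58]]
[[-138, 8, -1], [-138, 1, 37], [-136, -7, 43]]
[[-146, 8, 45], [-144, 0, 47], [-138, -11, -5]]
[[-151, 6, 46], [-149, -2, 50], [-147, -9, 49]]
[[-154, 3, -2], [-153, -4, 35], [-152, -11, 43]]
1 [[0.07, -0.03, 2.46, 4.55, 0.26, 0.43], [0.02, 0.6, 2.45, 3.48, 0.7, 1.53], [-0.05, 0.62, 2.28, 3.47, 0.55, 1.46]]
[[-0.18, 0.55, 0.95, -0.0, 1.64, -1.45], [-0.18, 0.62, 1.14, -0.0, 1.38, -1.45], [-0.15, 0.56, 1.65, -0.0, 0.93, -1.43]]
-1 [[0.07, -0.03, 2.46, 4.55, 0.26, -2.72], [0.02, 0.6, 2.45, 3.48, 0.7, -1.61], [-0.05, 0.62, 2.28, 3.47, 0.55, -1.68]]
[[-0.18, 0.55, 0.95, -0.0, 1.64, 1.69], [-0.18, 0.62, 1.14, -0.0, 1.38, 1.69], [-0.15, 0.56, 1.65, -0.0, 0.93, 1.71]]
```

The knob face reads at chest (-152, -2, ~40 mm), so the drawer is about 40 mm out, which agrees with the front. A 25° tilt keeps the wrist away from its singular pose and still clears the chest.

```bash
python3 - <<'E'
from h import *
R=tool(np.deg2rad(25),1)
print([np.round(q,2).tolist() if q is not None else None for q in (manip.inverse_kinematics(w(x,-.001,z),R) for x,z in((-.2,.2),(-.19,.035),(-.119,.035)))])
manip.set_gripper(0.0)
manip.move_ptp(w(-.2,-.001,.2),R)
manip.move_l(w(-.19,-.001,.036),max_speed=.15)
print(manip.current_time(),manip.current_ee_pos().round(4) if hasattr(manip.current_ee_pos(),'round') else manip.current_ee_pos())
x=-.155
manip.move_l(w(x,-.001,.036),max_speed=.08)
while x<-.112:
    x+=.004; manip.move_l(w(x,-.001,.036),max_speed=.04)
    f=np.array(manip.current_force())@ex; e=(np.array(manip.current_ee_pos())-C)@ex
    print(round(x,3),round(e,4),round(f,1))
    if abs(f)>25: break
print(manip.current_time())
p,d=manip.grab_frame("top");cv2.imwrite("pics/top1.png",cv2.resize(p[100:260,240:460,::-1],None,fx=3,fy=3))
E
```

```text
[[-0.05, 0.05, 2.19, -0.22, 0.48, -1.16], [-0.06, 0.47, 2.28, 4.46, 0.1, 0.46], [-0.1, 0.53, 2.11, -0.87, 0.11, -0.52]]Traceback (most recent call last):
  File "<stdin>", line 6, in <module>
bench.Unreachable: the arm cannot follow that straight line within its joint ranges
```

```bash
python3 - <<'E'
from h import *
print(manip.current_time(),np.round(manip.current_qpos(),2))
R=tool(np.deg2rad(15),1)
print([np.round(q,2).tolist() if q is not None else None for q in (manip.inverse_kinematics(w(x,-.001,z),R) for x,z in((-.2,.2),(-.18,.035),(-.119,.035)))])
manip.move_l(w(-.2,-.001,.2),R)
manip.move_l(w(-.18,-.001,.038),max_speed=.15)
x=-.16
manip.move_l(w(x,-.001,.038),max_speed=.08)
while x<-.112:
    x+=.004; manip.move_l(w(x,-.001,.038),max_speed=.04)
    f=np.array(manip.current_force())@ex; e=(np.array(manip.current_ee_pos())-C)@ex
    print(round(x,3),round(e,4),round(f,1))
    if abs(f)>25: break
print(manip.current_time())
p,d=manip.grab_frame("top");cv2.imwrite("pics/top1.png",cv2.resize(p[100:260,240:460,::-1],None,fx=3,fy=3))
E
```

```text
3.725 [-0.05  0.05  2.19 -0.22  0.48 -1.16]
[[-0.08, 0.11, 2.09, -0.09, 0.7, -1.3], [-0.09, 0.48, 2.15, -0.2, 0.26, -1.18], [-0.12, 0.54, 2.01, -0.14, 0.34, -1.27]]
-0.156 -0.156 -0.2
-0.152 -0.1518 0.0
-0.148 -0.1477 0.3
-0.144 -0.1437 -0.8
-0.14 -0.1397 0.5
-0.136 -0.1363 -3.4
-0.132 -0.1324 -3.1
-0.128 -0.1276 0.2
-0.124 -0.1233 0.4
-0.12 -0.121 -5.7
-0.116 -0.1206 -23.6
-0.112 -0.1203 -38.8
8.6917
```

View pics/top1.png

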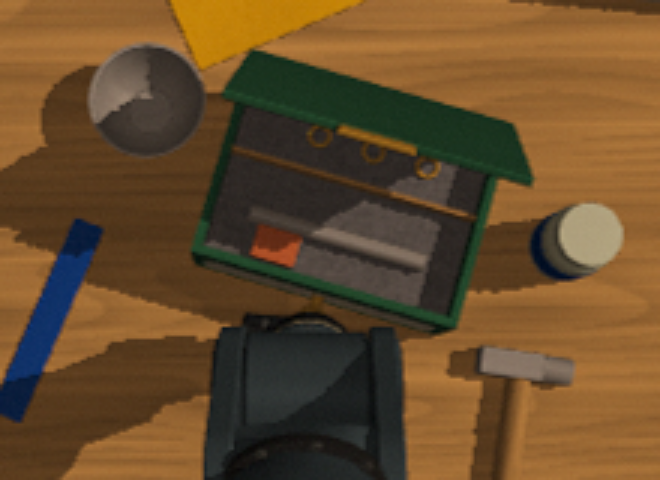

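The view shows the drawer front flush with the chest at (320,295), the knob under the gripper and every bystander unmoved. The force trace shows the catch resisting, then the load vanishing, then a hard stop at knob face ≈ -0.11, which is home. Next is the lid, swept along an arc with the tip on its outer face.

```bash
python3 - <<'E'
from h import *
manip.move_l(w(-.19,-.001,.045),max_speed=.15)
manip.move_l(w(-.2,-.001,.2),max_speed=.2)
R=tool(0,1)
manip.move_l(w(-.2,0,.38),R,max_speed=.25)
manip.move_l(w(.07,0,.38),max_speed=.25)
def tcp(th,r=.16): return w(.09-r*np.cos(th)+.008*np.sin(th)+.012,0,.105+r*np.sin(th)+.008*np.cos(th))
manip.move_l(tcp(1.25)+.03*ex,max_speed=.2)
F0=np.array(manip.current_force());print(manip.current_time(),F0.round(1))
for th in list(np.arange(1.2,0,-.1))+[0,-.012,-.024]:
    manip.move_l(tcp(th),max_speed=.06 if th>.15 else .03)
    f=np.array(manip.current_force())-F0
    print(round(th,2),np.round([f@ex,f@ey,f@ez],1),round(manip.current_ee_pos()[2],4))
    if np.linalg.norm(f)>25: break
print(manip.current_time())
E
```

```text
13.2 [0.1 0.1 0.6]
1.2 [ 1.1 -0.2 -1.5] 0.2573
1.1 [ 0.4  0.1 -0.4] 0.2513
1.0 [-0.2 -0.4 -0.3] 0.244
0.9 [-0.2  0.5 -0.4] 0.2354
0.8 [-0.1  0.7 -0.7] 0.2253
0.7 [-0.6 -0.4 -0.6] 0.2141
0.6 [ 0.3  0.2 -1.5] 0.2017
0.5 [-0.1 -0.   0.3] 0.1884
0.4 [-0.2 -0.1 -1. ] 0.1743
0.3 [-0.3 -0.1 -0.4] 0.1595
0.2 [ 0.2 -0.1 -0.4] 0.1442
0.1 [-0.7 -0.1 -0.9] 0.1288
0 [-1.8 -0.9  7.8] 0.1135
-0.01 [-10.   -2.2  24.9] 0.1132
19.7583
```

```bash
python3 - <<'E'
from h import *
p0=np.array(manip.current_ee_pos())
manip.move_l(p0+[0,0,.2],max_speed=.2)
manip.move_l(w(-.25,-.1,.32),max_speed=.3)
p,d=manip.grab_frame("top");cv2.imwrite("pics/top2.png",cv2.resize(p[100:260,240:460,::-1],None,fx=3,fy=3))
W=cloud("top",d);m=(p[...,1]>p[...,0]*1.3)&(p[...,1]>p[...,2]*1.15)&(d>0);m[:100]=0;m[240:]=0
P=(W[m]-C)@np.array([ex,ey,ez]).T
P=P[(P[:,2]>.09)&(abs(P[:,0])<.09)&(abs(P[:,1])<.11)]
print(len(P),"slope,z:",np.polyfit(P[:,0],P[:,2],1),np.percentile(P[:,2],[5,50,95]))
for n in ("jar","bowl","hammer","ruler"):print(n,[np.round(q["at"],3).tolist() for q in manip.look_for("top",n)[:1]])
print(manip.current_time())
E
```

```text
5785 slope,z: [0.00379136 0.11237943] [0.10921015 0.11246222 0.11563678]
jar [[0.602, -0.259, 0.101]]
bowl [[0.746, 0.126, 0.022]]
hammer [[0.477, -0.215, 0.024]]
ruler [[0.535, 0.219, 0.007]]
22.0417
```

View pics/top2.png

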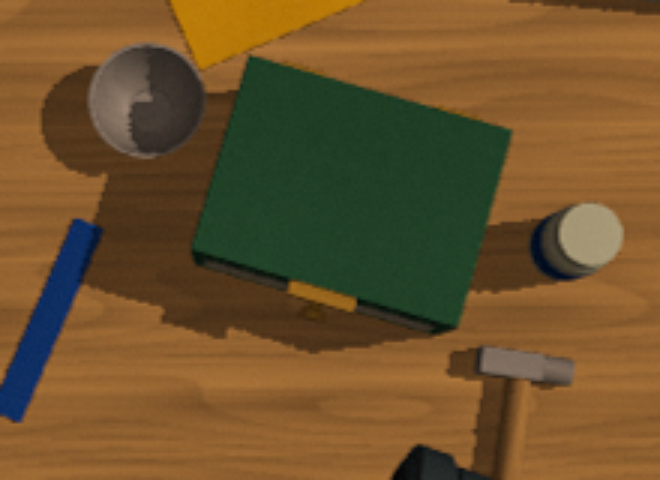

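The lid lies flat (slope 0.004, top at 112 mm) and the knob shows at crop (315,312). The bystanders have not moved: the hammer's network reading shifted, but only because the arm hides part of it. I'll check the knob's depth once more before handing in.

```bash
python3 - <<'E'
from h import *
p,d=manip.grab_frame("top");W=(cloud("top",d)-C)@np.array([ex,ey,ez]).T
m=(abs(W[...,1])<.1)&(W[...,0]<-.092)&(W[...,0]>-.2)&(W[...,2]>.015)&(W[...,2]<.085)
Q=W[m];print(len(Q),Q.min(0).round(3),Q[Q[:,0].argsort()][:8].round(3).tolist())
k=Q[abs(Q[:,1])>.03];print("front pts",len(k),k[:,0].min().round(3) if len(k) else None)
if Q[:,0].min()>-.12: manip.sign_off();print("signed off",manip.current_time())
E
```

```text
39 [-0.111 -0.013  0.035] [[-0.111, -0.0, 0.035], [-0.111, 0.006, 0.047], [-0.111, -0.011, 0.039], [-0.111, -0.005, 0.044], [-0.11, 0.004, 0.046], [-0.11, -0.007, 0.048], [-0.11, 0.001, 0.051], [-0.109, -0.001, 0.05]]
front pts 0 None
the job is handed in; nothing more can be done
the job is handed in; nothing more can be done
```

The chest is closed and handed in at about 22 s of the 48 s allowed: the drawer is past its catch with the knob at its home position, the lid lies flat after a slow close, and the jar, bowl, hammer and ruler are where they began; the interface returned no verdict.

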